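Snap the flip-top tub into its holder on the cabinet

ROBOT

A 7-joint arm with a two-finger parallel gripper is mounted at the origin on the work surface. World frame = base frame: x ahead of the robot, y to its left, z up, the work surface at z = 0. Lengths are in m, angles in rad, forces in N, time in s.
With the tool pointing down it reaches from about 0.425 to 0.95 m from the base axis. Payload 4.7 kg.
Tool frame: the origin (TCP) lies between the finger pads; the fingertips stand 19 mm ahead of it and the grasp point (between the pads) is the TCP; y points along the fingers, z is the direction in which the jaws open and shut, and the axes are right-handed (so a half turn about y gives the same grasp; the last joint's range is limited). The gripper opens to 87 mm and grips with 3 to 60 N. Pads are 19 mm wide; open, the fingers measure 117 mm over their backs; the gripper's body (75 mm by 190 mm) begins 51 mm behind the grasp point.
Start: joints at [-1.289, 0.469, -0.049, 1.532, 0.024, 1.141, -0.082], TCP at [0.206, 0.643, 0.242] pointing down, gripper open.
Joint ranges: [-2.59, 2.59], [-0.33, 1.99], [-1.39, 1.29], [0.1, 2.45], [-1.04, 4.18], [0.21, 1.99], [-2.66, 2.66]. Speed limits (rad/s): [2.57, 2.57, 3.14, 3.14, 3.14, 3.14, 3.14].

INTERFACE

Orientations are given as a rotation vector (axis times angle).
In Python, from cell import arm, eyes gives the robot as it stands. The module is installed in compiled form; this text tells all that it offers.
- The arm moves only by the tool carry_out, never from a script. Its argument "plan" is a list of rows, each a list of 3 entries, a list of its own where there are three numbers: the shift along the tool's x, y, z in units of 0.5 m (1.0 is 0.5 m), then the turn, a rotation vector about the tool's x, y, z in units of 120 degrees (1.0 is 120 degrees), then the gripper command: -1 is shut, 1 is fully open, values between are in proportion. A call has 1 to 20 rows; each row is the pose to reach, as a shift and turn from the pose commanded when the call began, along the tool's axes at that moment; what a row does not reach only later rows make up. A row lasts 1/10 s, in which the tool goes at most 50 mm and 8.59 degrees, less where a joint would pass 70% of its speed; a pose out of reach is approached as far as the arm can. A call with a number of a shift or a turn outside -1 to 1 is refused whole. A call with a gripper value outside its range is refused whole. The fingers move at their own pace and stop on an object; the grip force is fixed at half the most. Time passes only in rows, so rows that repeat a pose let the fingers close. It gives the time, the measured TCP pose, the force and the opening at its end, in the units of the state.
- arm.state(): the state, without advancing time (a new reading comes with each control period).
- eyes.read_camera(name): name is "scene" or "top" or "wrist"; returns a dict with "image" (480x640x3 uint8, red, green, blue), "depth" (480x640 float32, m along the optical axis (not along the pixel's ray), 0 where there is no reading), "fx", "fy", "cx", "cy" (pixels), "distortion" ([k1, k2, p1, p2, k3] as OpenCV has them; the pictures are not rectified), "eye" and "attitude" of the camera in the world. Camera axes: x right, y up, looking along -z (the intrinsics and any distortion apply to the point x, -y, -z); pixel columns grow to the right and rows downward; lengths in m; the calibration is good to about 2 mm. A picture is of the moment at which its call begins.
- arm.close_job(): hands the job in, once; it reports no verdict.
The state is a dict: "clock": time; "qpos": joint angles; "qd": joint speeds; "joint_torque": joint torques, N m; "tcp_pos": TCP position; "eef_rot": TCP orientation; "force": force on the tool from outside, world axes, zero at the start; "torque": the same for the moment, N m; "grip_width": opening from 0.0 (shut) to 1.0 (fully open).
Only numpy, scipy, OpenCV 4.12 (cv2) and the standard library are available. Lean on these libraries where they do the work, as an engineer would, in place of code of your own. Each camera call takes 0.05 s, during which the arm holds its last target. There are 200 camera calls.

TASK

Put the white flip-top tub into the grey horseshoe holder on top of the cabinet: stand it in front of the holder's open end, slide its base flange in under the overhanging lips and ease it home until both orange spring catches have snapped in behind it, then let go. Be gentle: do not force it against the holder or press it hard down on the cabinet, keep it upright, and leave the tumbler, the saucer and the pan lid where they are.

Things in the scene. Friction and masses are not known exactly. Their poses are not given: they have to be found in the camera images.
- cabinet: Fixed low mint-green plastic cabinet, 320 x 620 mm, 200 mm high, with a swing door on its far side. Origin: centre of its underside, on the slab; its flat top is 200 mm above the origin. z up, x across its depth away from the robot.
- tub: Loose white flip-top tub, 0.2 to 0.4 kg. Origin: centre of its underside, z up. Base flange 80 mm along x, 70 along y, 6 thick, square corners; straight body 64 along x, 52 along y, up to 72 mm high; shut lid to 87 mm, its thumb tab sticks out 7 mm at -x. Grip it across the 52 mm width, 45 to 55 mm above the underside. Either end may go in first.
- holder: Grey plastic horseshoe screwed to the cabinet top; no floor, the tub stands and slides on the cabinet top in it. The tub goes in along the holder's +x; its open end faces -x. Origin: on the cabinet top, where the centre of the tub's underside lies when latched, tub and holder x axes then parallel (either way round). Outside 100 mm wide (130 over the 3 mm screw ears), from x = -74 to +56 mm.
- holder_mouth (a point): Point on the cabinet top in the middle of the holder's open end, 68 mm before the holder's origin (x = -68 mm). Before entering, the tub's centre stands 110 mm or more before the origin.
- holder_lips (a point): Middle of the front edge of the lips, 13 mm above the cabinet top, at holder x = -38 mm. Behind it the pocket: cheeks 73 mm apart (1.5 mm play each side of the flange), their front corners rounded 6 mm; lips overhang both sides and the far end, 9 to 13 mm above the cabinet top, 59 mm between the side lips.
- buffer (a joint): Black rubber-faced sprung bar across the far end of the pocket, under the end lip. In m: 0 = free, grows as the flange pushes it. The flange meets it 2.2 mm before the latched position; it pushes back with 2 N at first, 9 N at the latched position (damped, so more if rammed) and bottoms hard 1.2 mm beyond that. While the catches are not in, it holds the tub off the latched position.
- catch_left (a joint): Left (holder +y) orange spring catch: 26 mm leaf, 2 to 9 mm above the cabinet top, pivoted beside the mouth, slanting inwards to the pocket. In rad: 0 = at rest, sprung in; about 0.27 = held open by the flange, on which it rubs all the way in. As the flange's rear edge passes its tip, at the latched position, it snaps to about 0 and bars the way out.
- catch_right (a joint): Right (holder -y) catch, the mirror image of the left one, same sense of angle. Pushing the tub in takes about 1 to 5 N along the way and about 9 to 15 N in all at the snap; past the snap the push rises steeply.
- tumbler: Steel tumbler, 72 mm across, 95 mm high, loose bystander. Origin: centre of its underside.
- saucer: White ceramic saucer, 124 mm across, 18 mm high, loose bystander. Origin: centre of its underside.
- pan_lid: Aluminium pan lid, 132 mm across, 36 mm high with its knob, loose bystander. Origin: centre of its underside.

How it is judged:
By the outcome, as a careful person would: the job done as asked, in the order asked, and still so for the second after the job is handed in, with the robot touching nothing.
It also fails if it takes over 64 s, if anything falls off the work surface, if the arm or the gripper's body presses on something with over 40 N, if the wrist force passes 120 N, or if a joint passes its speed limit or range.

## Working session

There is one attempt and no reset: what is moved stays moved. The work goes in short steps, Python scripts to look and compute and a tool call to move; the robot and the scene stay as the last step left them, time stands still between calls to the robot, and variables do not carry over. Pictures are saved under pics/ and viewed, about 8 in all and at most 12, crops included, and the job is handed in when it is done.

Besides the shell and the picture viewer there is one more tool, called as name(argument=value, ...), one argument or row to a line, values as JSON. carry_out: Moves the arm, as the interface text tells. Its arguments: {"type":"object","properties":{"plan":{"type":"array"}},"required":["plan"]}

```bash
mkdir -p pics; cat > h.py <<'E'
import numpy as np, cv2
from scipy.spatial.transform import Rotation as R
from cell import arm, eyes
def cam(n):
    c=eyes.read_camera(n); a=np.array(c["attitude"],float)
    c["R"]=a if a.shape==(3,3) else (R.from_rotvec(a).as_matrix() if a.size==3 else None)
    c["K"]=np.array([[c["fx"],0,c["cx"]],[0,c["fy"],c["cy"]],[0,0,1]]); c["eye"]=np.array(c["eye"]); return c
def rays(c,px):
    u=cv2.undistortPoints(np.float64(px).reshape(-1,1,2),c["K"],np.float64(c["distortion"]))[:,0]
    return np.c_[u[:,0],-u[:,1],-np.ones(len(u))]@c["R"].T
def plane(c,px,z):
    r=rays(c,px); return c["eye"]+r*((z-c["eye"][2])/r[:,2])[:,None]
def depthpts(c,px):
    px=np.int32(px).reshape(-1,2); r=rays(c,px); return c["eye"]+r*c["depth"][px[:,1],px[:,0]][:,None]
def save(c,n,box=None,s=1):
    im=c["image"][:,:,::-1]
    if box: im=im[box[1]:box[3],box[0]:box[2]]
    cv2.imwrite("pics/"+n,cv2.resize(im,None,fx=s,fy=s,interpolation=cv2.INTER_CUBIC))
E
python3 - <<'E'
from h import *
print(arm.state())
ims=[]
for n in ["scene","top","wrist"]:
    c=cam(n); save(c,n+"0.png"); print(n,c["eye"],c["attitude"],c["fx"],c["cx"],c["cy"],c["distortion"]); ims.append(c["image"])
E
```

```text
{'clock': 0.0, 'qpos': array([-1.28889734,  0.46944364, -0.0485851 ,  1.53373515,  0.0240852 ,
        1.14099191, -0.08229168]), 'qd': array([-1.11592871e-03, -7.38057688e-05, -4.13121841e-04,  8.52287543e-05,
        1.40979217e-03,  2.84574192e-03,  9.06648447e-04]), 'joint_torque': array([-3.46513825e-04, -5.07981849e+01, -8.07719585e-02, -2.36151552e+01,
       -6.13389350e-02,  3.81152309e-02,  1.69331142e-04]), 'tcp_pos': array([0.2062416 , 0.64210749, 0.24048043]), 'eef_rot': array([-1.55898173,  0.24416113, -0.24377732]), 'force': array([-0.2001436 ,  0.16098597, -0.22831364]), 'torque': array([-0.02466758, -0.05725367, -0.00703889]), 'grip_width': 0.997002424281217}
scene [0.97612513 0.58158842 0.76372725] [0.30974248 1.01280586 2.33657001] 615.225115909165 328.3225380038434 244.8584817147718 [-0.16399116  0.          0.          0.          0.        ]
top [0.53849604 0.01037026 0.94514887] [ 0.06344505 -0.03926086 -1.58067697] 438.7392535653237 321.10486629236954 242.87613921825 [0.00469092 0.         0.         0.         0.        ]
wrist [0.13221552 0.66680127 0.38368859] [-0.24895733 -0.1785435   1.25235128] 421.0149909211191 325.0887495811479 245.46318510984844 [-0.00423143  0.          0.          0.          0.        ]
```

View pics/top0.png

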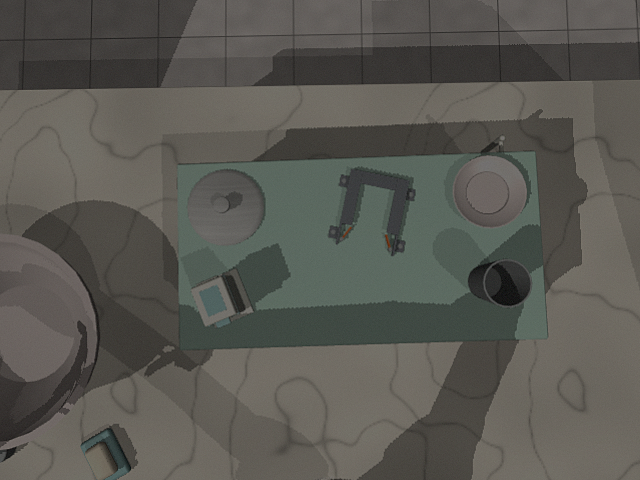

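View pics/scene0.png

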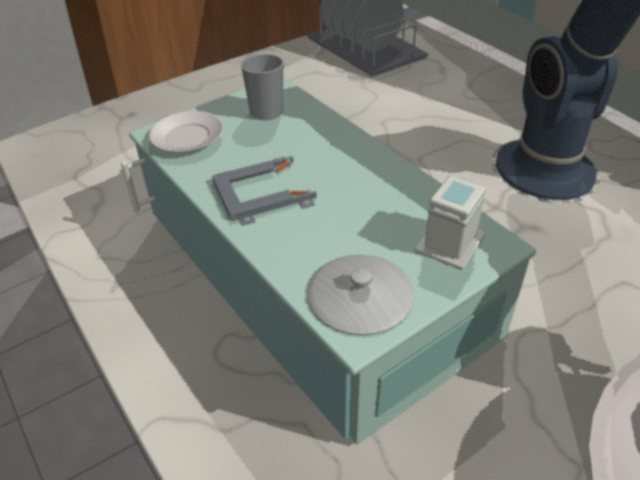

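The top view shows the tub at about (222,300), the holder at (372,205) opening towards the robot, the lid at (227,207), the saucer at (490,190) and the tumbler at (500,283). The scene view agrees with this layout.

```bash
python3 - <<'E'
from h import *
c=cam("top")
v,u=np.mgrid[0:480,0:640]; px=np.c_[u.ravel(),v.ravel()]
P=depthpts(c,px).reshape(480,640,3); Z=P[...,2]
print("cab z",np.median(Z[200:300,300:330]))
def rect(m,n):
    q=P[m][:,:2]; r=cv2.minAreaRect(np.float32(q*1000)); print(n,len(q),r,"mean",q.mean(0),"z",np.median(Z[m]))
box=lambda a,b,d,e:(u>=a)&(u<d)&(v>=b)&(v<e)
cz=np.median(Z[200:300,300:330])
T=box(180,255,265,335)
rect(T&(Z>cz+.080)&(Z<cz+.1),"tub lid");rect(T&(Z>cz+.003),"tub all")
H=box(320,155,425,265)
rect(H&(Z>cz+.009)&(Z<cz+.02),"holder body");rect(H&(Z>cz+.002),"holder all")
rect(box(460,250,540,315)&(Z>cz+.085),"tumbler")
hsv=cv2.cvtColor(c["image"],cv2.COLOR_RGB2HSV)
o=H&(hsv[...,0]<20)&(hsv[...,1]>130)
n,l,s,ce=cv2.connectedComponentsWithStats(o.astype(np.uint8))
for i in range(1,n):
    if s[i,4]>8: print(ce[i],s[i],plane(c,ce[i],.209))
a=c["image"][255:335,180:300,::-1]; b=c["image"][155:265,320:425,::-1]
im=np.zeros((440,900,3),np.uint8)
a=cv2.resize(a,None,fx=3.3,fy=3.3,interpolation=2); b=cv2.resize(b,None,fx=4,fy=4,interpolation=2)
im=np.zeros((440,820,3),np.uint8); im[:264,:396]=a; im[:440,400:820]=b
cv2.imwrite("pics/crop1.png",np.clip(im[:,:800]*1.8,0,255).astype(np.uint8))
E
```

```text
cab z 0.2001378501191347
tub lid 1450 ((493.10321044921875, 180.93490600585938), (70.82379913330078, 52.23666763305664), 22.42784309387207) mean [0.49689625 0.18171874] z 0.2865737647940167
tub all 2458 ((500.41522216796875, 137.10130310058594), (250.5301513671875, 131.98446655273438), 87.91956329345703) mean [0.49906781 0.17187888] z 0.2852553977714172
holder body 1949 ((638.7129516601562, -65.51651000976562), (100.36339569091797, 130.21401977539062), 77.45108032226562) mean [ 0.65888006 -0.07033092] z 0.21296653161606927
holder all 2906 ((636.5556030273438, -65.05431365966797), (175.982666015625, 197.59762573242188), 89.43473052978516) mean [ 0.64857312 -0.06737667] z 0.21219250118990718
tumbler 556 ((542.9771118164062, -141.76971435546875), (296.15240478515625, 70.4300765991211), 78.30967712402344) mean [ 0.52020159 -0.24838838] z 0.2940614545556474
[346.42857143 232.        ] [343 227   9  11  21] [[ 0.60456236 -0.02135     0.209     ]]
[387.28571429 241.03571429] [385 235   5  13  28] [[ 0.58856061 -0.08963462  0.209     ]]
```

View pics/crop1.png

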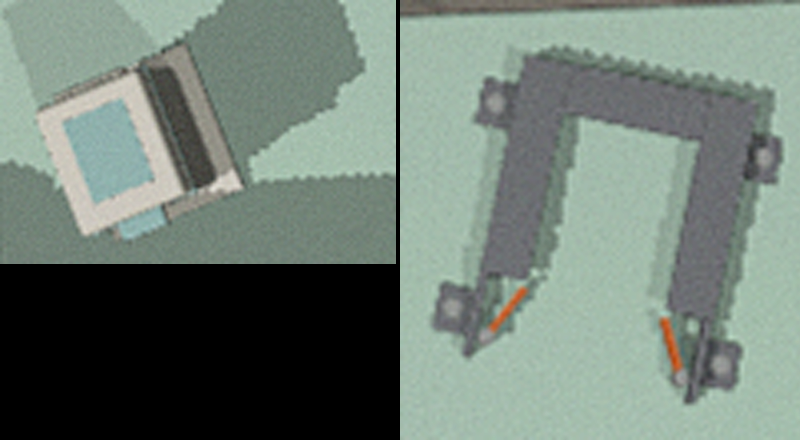

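```bash
cat >> h.py <<'E'
def pose():
    s=arm.state(); return s,np.array(s["tcp_pos"]),R.from_rotvec(s["eef_rot"])
def down(yaw):  # tool y down, tool z (jaws) horizontal, perpendicular to yaw direction
    z=np.array([-np.sin(yaw),np.cos(yaw),0]); y=np.array([0,0,-1.]); return R.from_matrix(np.c_[np.cross(y,z),y,z])
def go(pos,yaw):
    s,p,r=pose(); best=None
    for k in (0,np.pi):
        t=r.inv()*down(yaw+k)
        if best is None or t.magnitude()<best.magnitude(): best=t
    print("shift",np.round(r.inv().apply(np.array(pos)-p)/.5,4),"turn",np.round(best.as_rotvec()/np.radians(120),4),"deg",np.degrees(best.magnitude()).round(1))
E
python3 - <<'E'
from h import *
s,p,r=pose(); print(r.as_matrix().round(3))
y=np.radians(22.4)
go([.206,.642,.36],y);go([.496,.182,.36],y);go([.496,.182,.32],y)
E
```

```text
[[ 0.952 -0.     0.306]
 [-0.306 -0.001  0.952]
 [ 0.    -1.    -0.001]]
shift [-0.0003 -0.2382 -0.0012] turn [ 5.000e-04 -3.351e-01 -2.000e-04] deg 40.2
shift [ 0.8332 -0.2374 -0.6997] turn [ 5.000e-04 -3.351e-01 -2.000e-04] deg 40.2
shift [ 0.8332 -0.1574 -0.6996] turn [ 5.000e-04 -3.351e-01 -2.000e-04] deg 40.2
```

carry_out(
  plan=[
    [[0,-0.1,0],[0,0,0],1],
    [[0,-0.2,0],[0,0,0],1],
    [[0,-0.237,0],[0,-0.05,0],1],
    [[0.833,-0.237,-0.7],[0,-0.335,0],1],
    [[0.833,-0.237,-0.7],[0,-0.335,0],1],
    [[0.833,-0.237,-0.7],[0,-0.335,0],1],
    [[0.833,-0.237,-0.7],[0,-0.335,0],1],
    [[0.833,-0.237,-0.7],[0,-0.335,0],1],
    [[0.833,-0.237,-0.7],[0,-0.335,0],1],
    [[0.833,-0.237,-0.7],[0,-0.335,0],1],
    [[0.833,-0.237,-0.7],[0,-0.335,0],1],
    [[0.833,-0.237,-0.7],[0,-0.335,0],1],
    [[0.833,-0.237,-0.7],[0,-0.335,0],1],
    [[0.833,-0.237,-0.7],[0,-0.335,0],1],
    [[0.833,-0.237,-0.7],[0,-0.335,0],1],
    [[0.833,-0.237,-0.7],[0,-0.335,0],1],
    [[0.833,-0.237,-0.7],[0,-0.335,0],1],
    [[0.833,-0.237,-0.7],[0,-0.335,0],1],
  ],
)

```text
clock: 2.0
tcp_pos: [0.4951, 0.1837, 0.3599]
eef_rot: [-1.548, -0.309, 0.309]
force: [-0.2, 0.7, -0.1]
grip_width: 1.001
```

```bash
python3 - <<'E'
from h import *
s,p,r=pose(); print(s["clock"],p,r.as_matrix().round(3),s["qpos"].round(2),s["force"])
c=cam("wrist"); save(c,"wrist1.png")
y=np.radians(22.4); go([.496,.182,.25],y)
E
```

```text
2.0 [0.4951119  0.18370809 0.3599143 ] [[ 0.923 -0.    -0.384]
 [ 0.384  0.     0.923]
 [-0.    -1.     0.001]] [-0.56  0.14  0.14  1.72 -0.02  1.29  1.55] [-0.18532529  0.70862322 -0.07146832]
shift [ 0.0003  0.2199 -0.0036] turn [-0.0002  0.0013 -0.0001] deg 0.2
```

View pics/wrist1.png

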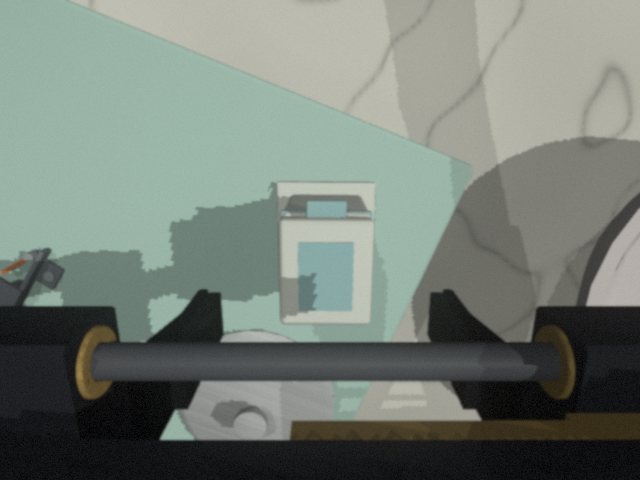

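The tub is centred between the fingers at about (327,270) and square to them, so I descend and grip.

carry_out(
  plan=[
    [[0,0.05,-0.003],[0,0,0],1],
    [[0,0.1,-0.003],[0,0,0],1],
    [[0,0.15,-0.003],[0,0,0],1],
    [[0,0.18,-0.003],[0,0,0],1],
    [[0,0.2,-0.003],[0,0,0],1],
    [[0,0.215,-0.003],[0,0,0],1],
    [[0,0.22,-0.003],[0,0,0],1],
    [[0,0.22,-0.003],[0,0,0],1],
    [[0,0.22,-0.003],[0,0,0],-1],
    [[0,0.22,-0.003],[0,0,0],-1],
    [[0,0.22,-0.003],[0,0,0],-1],
    [[0,0.22,-0.003],[0,0,0],-1],
    [[0,0.22,-0.003],[0,0,0],-1],
    [[0,0.22,-0.003],[0,0,0],-1],
    [[0,0.22,-0.003],[0,0,0],-1],
    [[0,0.22,-0.003],[0,0,0],-1],
  ],
)

```text
clock: 3.65
tcp_pos: [0.4963, 0.1815, 0.2502]
eef_rot: [-1.548, -0.307, 0.307]
force: [-1.3, 2.4, 1.9]
grip_width: 0.599
```

```bash
python3 - <<'E'
from h import *
s,p,r=pose(); print(s["clock"],p,s["force"],s["grip_width"]*87)
h=np.radians(-12.55); O=np.array([.6475,-.0675]); d=np.array([np.cos(h),np.sin(h)])
q=O-.135*d; print(q)
go([p[0],p[1],.30],np.radians(22.4)); go([*q,.30],h)
E
```

```text
3.65 [0.49627766 0.18151062 0.25024339] [-1.28111904  2.39892297  1.86115894] 52.069733853167
[ 0.51572559 -0.03816565]
shift [ 0.     -0.0995  0.0001] turn [-0.0005  0.0003  0.0002] deg 0.1
shift [-0.1317 -0.1    -0.4208] turn [-0.0005  0.2915  0.    ] deg 35.0
```

carry_out(
  plan=[
    [[0,-0.02,0],[0,0,0],-1],
    [[0,-0.06,0],[0,0,0],-1],
    [[0,-0.1,0],[0,0,0],-1],
    [[-0.03,-0.1,-0.1],[0,0.06,0],-1],
    [[-0.06,-0.1,-0.19],[0,0.12,0],-1],
    [[-0.09,-0.1,-0.28],[0,0.18,0],-1],
    [[-0.12,-0.1,-0.36],[0,0.24,0],-1],
    [[-0.13,-0.1,-0.41],[0,0.28,0],-1],
    [[-0.1317,-0.1,-0.42],[0,0.2915,0],-1],
    [[-0.1317,-0.1,-0.4208],[0,0.2915,0],-1],
    [[-0.1317,-0.1,-0.4208],[0,0.2915,0],-1],
    [[-0.1317,-0.1,-0.4208],[0,0.2915,0],-1],
  ],
)

```text
clock: 4.85
tcp_pos: [0.5158, -0.037, 0.2998]
eef_rot: [-1.564, 0.17, -0.169]
force: [0.1, 0.6, -3.1]
grip_width: 0.596
```

```bash
python3 - <<'E'
from h import *
s,p,r=pose(); print(s["clock"],p,s["force"],s["torque"],np.degrees(np.arctan2(*r.as_matrix()[[1,0],0])))
c=cam("wrist"); save(c,"wrist2.png"); c=cam("top"); save(c,"top2.png")
E
```

```text
4.85 [ 0.51578239 -0.03702137  0.29976595] [ 0.07923094  0.55861142 -3.11329641] [ 0.0030523  -0.02293905  0.00615956] -12.37356045483335
```

View pics/wrist2.png

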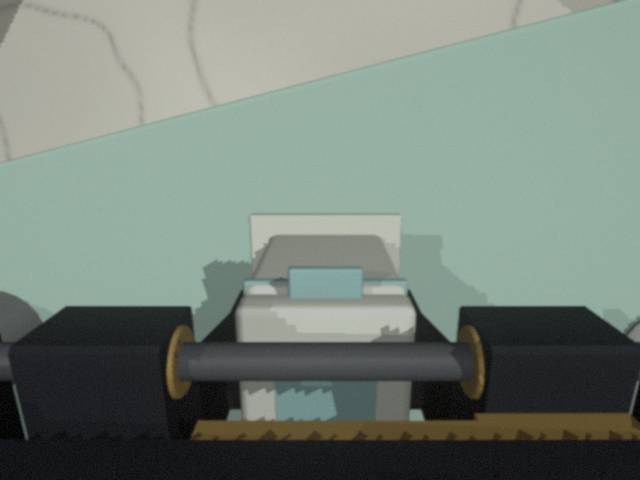

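View pics/top2.png

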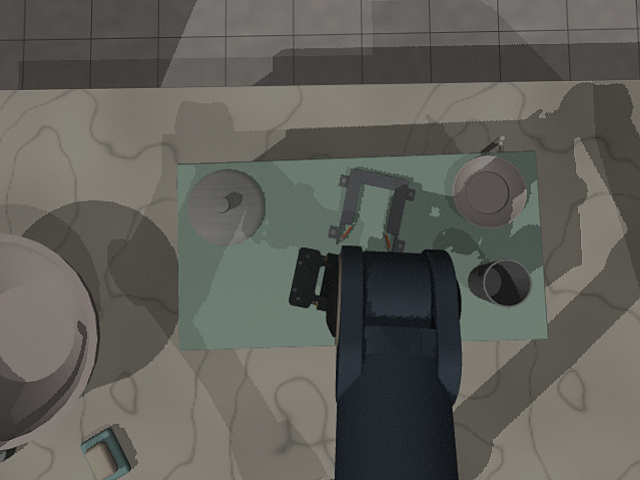

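The flange's rear corners at (250,214) and (400,214) show it centred and square in the gripper. Next I check the holder from the second camera.

```bash
python3 - <<'E'
from h import *
v,u=np.mgrid[0:480,0:640]; px=np.c_[u.ravel(),v.ravel()]
h=np.radians(-12.55); O=np.array([.6475,-.0675]); M=np.array([[np.cos(h),np.sin(h)],[-np.sin(h),np.cos(h)]])
for n in("top","scene"):
    c=cam(n); P=depthpts(c,px); ok=c["depth"].ravel()>0
    m=ok&(abs(P[:,2]-.2125)<.0022)
    L=(P[:,:2]-O)@M.T*1000
    m&=(abs(L[:,0])<85)&(abs(L[:,1])<75)
    print(n,m.sum(),"z",np.median(P[m,2]))
    # per-slice edges of the bodies
    for sgn in(1,-1):
        e=[]
        for x in range(-30,36,6):
            q=L[m&(abs(L[:,0]-x)<3)&(L[:,1]*sgn>15)&(abs(L[:,1])<60),1]
            if len(q)>4: e.append((x,*np.percentile(q,[3,97])))
        e=np.array(e)
        if len(e)>3:
            for k in(1,2): print(sgn,"edge slope deg %.2f at0 %.2f"%((lambda f:(np.degrees(f[0]),f[1]))(np.polyfit(e[:,0],e[:,k],1))))
    q=L[m&(abs(L[:,1])<25),0]; print("end wall x",np.percentile(q,[3,97]))
c=cam("wrist"); print("flange rear", plane(c,[[250,214],[400,214]],.25-.0005+.006))
E
```

```text
top 1707 z 0.21283746501132494
1 edge slope deg 0.19 at0 30.60
1 edge slope deg -0.01 at0 49.48
-1 edge slope deg 0.55 at0 -48.92
-1 edge slope deg -0.48 at0 -29.95
end wall x [35.50583236 55.04065916]
scene 1509 z 0.2120901018950968
1 edge slope deg 1.08 at0 34.17
1 edge slope deg -0.52 at0 53.48
-1 edge slope deg 0.02 at0 -45.50
-1 edge slope deg -1.12 at0 -25.15
end wall x [-1.70091808 56.58647742]
flange rear [[ 0.47176425 -0.0627734   0.2555    ]
 [ 0.48642333  0.00380622  0.2555    ]]
```

```bash
cat >> h.py <<'E'
H=np.radians(-12.55); O=np.array([.6475,-.0675]); M=np.array([[np.cos(H),np.sin(H)],[-np.sin(H),np.cos(H)]])
def loc(p): return (np.asarray(p)[...,:2]-O)@M.T*1000
def hgo(x,y,z): go([*(O+np.array([x,y])/1000@M),z],H)
E
python3 - <<'E'
from h import *
hgo(-128,3,.253)
E
```

```text
shift [0.0139 0.094  0.0062] turn [-0.0001  0.0003 -0.0001] deg 0.0
```

carry_out(
  plan=[
    [[0.014,0.03,0.006],[0,0,0],-1],
    [[0.014,0.06,0.006],[0,0,0],-1],
    [[0.014,0.08,0.006],[0,0,0],-1],
    [[0.014,0.09,0.006],[0,0,0],-1],
    [[0.014,0.094,0.006],[0,0,0],-1],
    [[0.014,0.094,0.006],[0,0,0],-1],
    [[0.014,0.094,0.006],[0,0,0],-1],
    [[0.014,0.094,0.006],[0,0,0],-1],
  ],
)

```text
clock: 5.9
tcp_pos: [0.5236, -0.0376, 0.2536]
eef_rot: [-1.564, 0.172, -0.173]
force: [0.2, -0.4, -2.6]
grip_width: 0.597
```

```bash
python3 - <<'E'
from h import *
s,p,r=pose(); print(s["clock"],p,loc(p),s["force"],np.degrees(r.as_rotvec()))
c=cam("scene"); 
im=c["image"][120:270,190:390,::-1]; im=np.clip(im*1.7,0,255).astype(np.uint8)
cv2.imwrite("pics/scene3.png",cv2.resize(im,None,fx=4,fy=4,interpolation=2))
E
```

```text
5.9 [ 0.52356399 -0.03756001  0.25357621] [-127.48047827    2.29438315] [ 0.16777164 -0.38579655 -2.59803571] [-89.58479594   9.83125153  -9.93398976]
```

View pics/scene3.png

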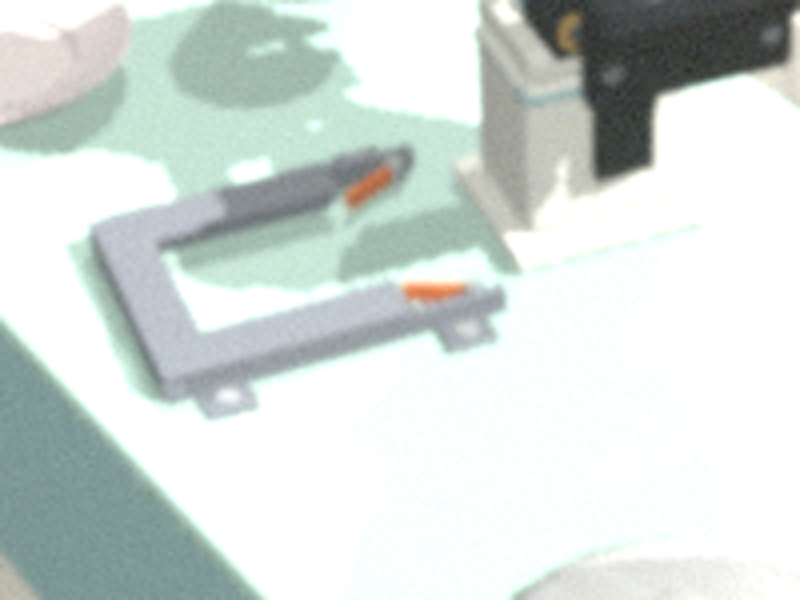

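```bash
python3 - <<'E'
from h import *
c=cam("scene")
f=lambda q,z: loc(plane(c,[[190+a/4-.4,120+b/4-.4] for a,b in q],z)).round(1).tolist()
print("flange front top corners",f([(456,166),(520,264)],.2095))
print("lip inner near",f([(200,330),(395,283)],.213)," far",f([(162,240),(225,224)],.213))
print("outer end corners",f([(95,230),(165,375)],.213))
# held tub lid/flange, depth-based
v,u=np.mgrid[120:200,290:340]; px=np.c_[u.ravel(),v.ravel()]
hsv=cv2.cvtColor(c["image"],cv2.COLOR_RGB2HSV)
for nm,k in(("orange",(hsv[...,0]<20)&(hsv[...,1]>110)),):
    n,l,s,ce=cv2.connectedComponentsWithStats(k.astype(np.uint8))
    for i in range(1,n):
        if s[i,4]>8 and 250<ce[i][0]<330: print(nm,ce[i],loc(plane(c,ce[i],.2075)))
E
```

```text
flange front top corners [[-83.8, -25.4], [-82.7, 41.4]]
lip inner near [[37.0, 33.9], [-35.6, 37.4]]  far [[34.5, -22.6], [10.1, -22.2]]
outer end corners [[55.8, -39.2], [55.5, 52.6]]
orange [281.70731707 166.12195122] [[-49.29286876 -29.69051451]]
orange [297.4  192.25] [[-48.17295016  40.31891487]]
```

```bash
python3 - <<'E'
from h import *
hgo(-125,1.0,.2506)
E
```

```text
shift [ 0.0052  0.0057 -0.0026] turn [-0.0002 -0.0003  0.0004] deg 0.1
```

carry_out(
  plan=[
    [[0.005,0,-0.0026],[0,0,0],-1],
    [[0.005,0.002,-0.0026],[0,0,0],-1],
    [[0.005,0.004,-0.0026],[0,0,0],-1],
    [[0.005,0.0055,-0.0026],[0,0,0],-1],
    [[0.005,0.0055,-0.0026],[0,0,0],-1],
    [[0.005,0.0055,-0.0026],[0,0,0],-1],
    [[0.005,0.0055,-0.0026],[0,0,0],-1],
    [[0.005,0.0055,-0.0026],[0,0,0],-1],
  ],
)

```text
clock: 6.8
tcp_pos: [0.5254, -0.0394, 0.2503]
eef_rot: [-1.564, 0.172, -0.173]
force: [-0.2, 0.4, -2.2]
grip_width: 0.595
```

```bash
cat > st.py <<'E'
from h import *
s,p,r=pose(); f=np.array(s["force"]); print(s["clock"],"loc",loc(p).round(2),"z",p[2].round(5),"F_h",(M@f[:2]).round(2),f[2].round(2),"T",np.round(s["torque"],2),"yaw",np.degrees(np.arctan2(*r.as_matrix()[[1,0],0])).round(2), "tilt",np.degrees(np.arccos(-r.as_matrix()[2,1])).round(2))
E
python3 st.py
```

```text
6.8 loc [-125.29    0.94] z 0.25028 F_h [-0.23  0.33] -2.18 T [-0.02 -0.01  0.06] yaw -12.59 tilt 0.01
```

carry_out(
  plan=[
    [[0.01,0,0],[0,0,0],-1],
    [[0.02,0,0],[0,0,0],-1],
    [[0.03,0,0],[0,0,0],-1],
    [[0.036,0,0],[0,0,0],-1],
    [[0.042,0,0],[0,0,0],-1],
    [[0.048,0,0],[0,0,0],-1],
    [[0.054,0,0],[0,0,0],-1],
    [[0.06,0,0],[0,0,0],-1],
    [[0.066,0,0],[0,0,0],-1],
    [[0.072,0,0],[0,0,0],-1],
    [[0.076,0,0],[0,0,0],-1],
    [[0.08,0,0],[0,0,0],-1],
    [[0.08,0,0],[0,0,0],-1],
  ],
)

```text
clock: 8.1
tcp_pos: [0.5625, -0.0469, 0.2505]
eef_rot: [-1.562, 0.176, -0.168]
force: [-7.9, 3.4, 5.6]
grip_width: 0.598
```

```bash
python3 st.py
```

```text
8.1 loc [-87.43   1.6 ] z 0.2505 F_h [-8.46  1.61] 5.62 T [0.54 1.73 0.08] yaw -12.54 tilt 0.33
```

```bash
python3 - <<'E'
from h import *
c=cam("scene"); im=c["image"][130:215,230:345,::-1]; im=np.clip(im*1.2,0,255).astype(np.uint8)
cv2.imwrite("pics/scene4.png",cv2.resize(im,None,fx=6.9,fy=6.9,interpolation=2))
E
python3 st.py
```

```text
8.15 loc [-87.44   1.59] z 0.25049 F_h [-7.35  1.14] 5.36 T [ 0.47  1.73 -0.04] yaw -12.55 tilt 0.32
```

View pics/scene4.png

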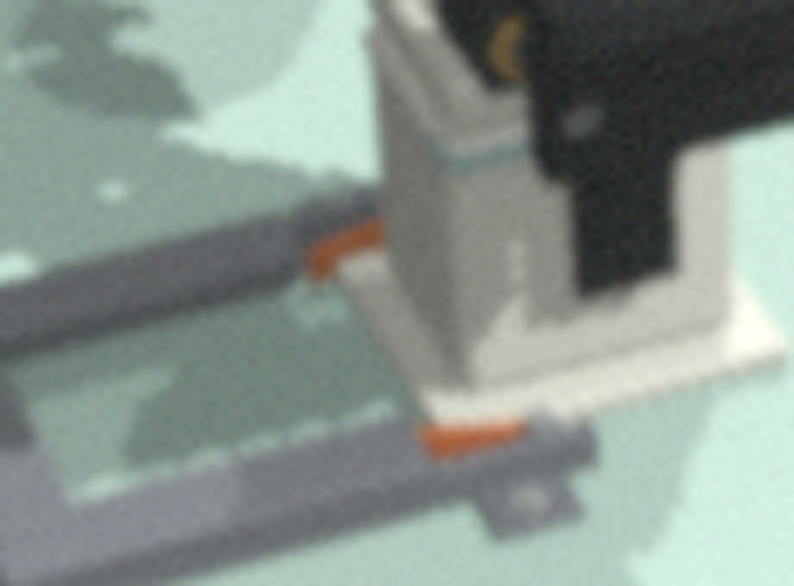

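```bash
python3 - <<'E'
from h import *
c=cam("scene")
f=lambda q,z: loc(plane(c,[[230+a/6.9-.4,130+b/6.9-.4] for a,b in q],z)).round(1).tolist()
print("flange front",f([(343,262),(430,402)],.206))
print("catch tips",f([(310,258),(422,430)],.209))
print("catch right edge near pivot far/near",f([(382,222),(522,428)],.209))
print("lip inner near",f([(70,500),(240,462)],.213),"outer near top",f([(180,555),(590,437)],.213),"far inner",f([(0,325),(290,250)],.213),"outer far top edge",f([(0,290),(290,208)],.213))
E
```

```text
flange front [[-45.3, -29.7], [-45.1, 25.5]]
catch tips [[-37.9, -30.2], [-39.0, 37.4]]
catch right edge near pivot far/near [[-57.1, -36.3], [-58.5, 45.4]]
lip inner near [[36.8, 33.9], [0.8, 36.6]] outer near top [[21.5, 60.1], [-68.6, 58.8]] far inner [[33.2, -29.9], [-33.3, -29.5]] outer far top edge [[29.6, -42.2], [-38.5, -44.6]]
```

carry_out(
  plan=[
    [[0,-0.002,0],[0,0,0],-1],
    [[0.002,-0.003,0],[0,0,0],-1],
    [[0.004,-0.003,0],[0,0,0],-1],
    [[0.006,-0.003,0],[0,0,0],-1],
    [[0.006,-0.003,0],[0,0,0],-1],
  ],
)

```text
clock: 8.7
tcp_pos: [0.5673, -0.0487, 0.2514]
eef_rot: [-1.564, 0.173, -0.172]
force: [-3.3, 2.4, -4.3]
grip_width: 0.597
```

```bash
python3 st.py
```

```text
8.7 loc [-82.34   0.95] z 0.25136 F_h [-3.73  1.58] -4.31 T [ 0.42  0.8  -0.03] yaw -12.59 tilt 0.04
```

carry_out(
  plan=[
    [[0.002,0,0.001],[0,0,0],-1],
    [[0.005,0,0.001],[0,0,0],-1],
    [[0.008,0,0.001],[0,0,0],-1],
    [[0.011,0,0.001],[0,0,0],-1],
    [[0.014,0,0.001],[0,0,0],-1],
    [[0.017,0,0.001],[0,0,0],-1],
    [[0.02,0,0.001],[0,0,0],-1],
    [[0.02,0,0.001],[0,0,0],-1],
  ],
)

```text
clock: 9.5
tcp_pos: [0.5777, -0.0505, 0.2518]
eef_rot: [-1.564, 0.172, -0.173]
force: [-0.7, 1.1, -3.9]
grip_width: 0.596
```

```bash
python3 st.py
```

```text
9.5 loc [-71.83   1.38] z 0.25178 F_h [-0.97  0.93] -3.95 T [0.24 0.43 0.02] yaw -12.59 tilt 0.05
```

carry_out(
  plan=[
    [[0.004,0.001,0.0005],[0,0,0],-1],
    [[0.01,0.001,0.0005],[0,0,0],-1],
    [[0.016,0.001,0.0005],[0,0,0],-1],
    [[0.022,0.001,0.0005],[0,0,0],-1],
    [[0.028,0.001,0.0005],[0,0,0],-1],
    [[0.034,0.001,0.0005],[0,0,0],-1],
    [[0.04,0.001,0.0005],[0,0,0],-1],
    [[0.046,0.001,0.0005],[0,0,0],-1],
    [[0.052,0.001,0.0005],[0,0,0],-1],
    [[0.058,0.001,0.0005],[0,0,0],-1],
    [[0.06,0.001,0.0005],[0,0,0],-1],
    [[0.06,0.001,0.0005],[0,0,0],-1],
  ],
)

```text
clock: 10.7
tcp_pos: [0.607, -0.0568, 0.2513]
eef_rot: [-1.564, 0.172, -0.173]
force: [-2.3, -0.0, -4.1]
grip_width: 0.6
```

```bash
python3 st.py
```

```text
10.7 loc [-41.9    1.64] z 0.25126 F_h [-2.19 -0.54] -4.1 T [ 0.15  0.36 -0.02] yaw -12.59 tilt 0.04
```

carry_out(
  plan=[
    [[0.006,0,0],[0,0,0],-1],
    [[0.012,0,0],[0,0,0],-1],
    [[0.018,0,0],[0,0,0],-1],
    [[0.024,0,0],[0,0,0],-1],
    [[0.03,0,0],[0,0,0],-1],
    [[0.036,0,0],[0,0,0],-1],
    [[0.042,0,0],[0,0,0],-1],
    [[0.048,0,0],[0,0,0],-1],
    [[0.054,0,0],[0,0,0],-1],
    [[0.06,0,0],[0,0,0],-1],
    [[0.064,0,0],[0,0,0],-1],
    [[0.064,0,0],[0,0,0],-1],
  ],
)

```text
clock: 11.9
tcp_pos: [0.6384, -0.0638, 0.2513]
eef_rot: [-1.564, 0.172, -0.173]
force: [-1.2, 1.7, -3.6]
grip_width: 0.592
```

```bash
python3 st.py
```

```text
11.9 loc [-9.66  1.59] z 0.25128 F_h [-1.58  1.39] -3.58 T [ 0.14  0.28 -0.05] yaw -12.59 tilt 0.06
```

carry_out(
  plan=[
    [[0.002,0,0],[0,0,0],-1],
    [[0.004,0,0],[0,0,0],-1],
    [[0.006,0,0],[0,0,0],-1],
    [[0.008,0,0],[0,0,0],-1],
    [[0.01,0,0],[0,0,0],-1],
    [[0.011,0,0],[0,0,0],-1],
    [[0.012,0,0],[0,0,0],-1],
    [[0.012,0,0],[0,0,0],-1],
  ],
)

```text
clock: 12.7
tcp_pos: [0.6433, -0.0649, 0.2512]
eef_rot: [-1.564, 0.173, -0.172]
force: [-3.5, 0.6, -0.9]
grip_width: 0.597
```

```bash
python3 st.py
```

```text
12.7 loc [-4.71  1.63] z 0.25121 F_h [-3.59 -0.18] -0.92 T [ 0.37  1.09 -0.  ] yaw -12.59 tilt 0.07
```

carry_out(
  plan=[
    [[0.001,0,0],[0,0,0],-1],
    [[0.002,0,0],[0,0,0],-1],
    [[0.003,0,0],[0,0,0],-1],
    [[0.003,0,0],[0,0,0],-1],
  ],
)

```text
clock: 13.1
tcp_pos: [0.6441, -0.0651, 0.2512]
eef_rot: [-1.563, 0.175, -0.17]
force: [-7.1, 1.7, -1.6]
grip_width: 0.595
```

```bash
python3 st.py
```

```text
13.1 loc [-3.87  1.63] z 0.2512 F_h [-7.32  0.11] -1.6 T [ 0.43  1.52 -0.03] yaw -12.58 tilt 0.16
```

carry_out(
  plan=[
    [[0.001,0,0],[0,0,0],-1],
    [[0.002,0,0],[0,0,0],-1],
    [[0.003,0,0],[0,0,0],-1],
    [[0.003,0,0],[0,0,0],-1],
  ],
)

```text
clock: 13.5
tcp_pos: [0.6448, -0.0652, 0.2512]
eef_rot: [-1.563, 0.176, -0.169]
force: [-8.3, 2.1, 1.5]
grip_width: 0.595
```

```bash
python3 st.py
```

```text
13.5 loc [-3.1   1.62] z 0.25122 F_h [-8.55  0.21] 1.45 T [ 0.48  2.03 -0.01] yaw -12.58 tilt 0.26
```

carry_out(
  plan=[
    [[0.001,-0.0005,0],[0,0,0],-1],
    [[0.002,-0.0005,0],[0,0,0],-1],
    [[0.002,-0.0005,0],[0,0,0],-1],
  ],
)

```text
clock: 13.8
tcp_pos: [0.6453, -0.0654, 0.2513]
eef_rot: [-1.563, 0.177, -0.168]
force: [-8.7, 2.5, 0.9]
grip_width: 0.594
```

```bash
python3 st.py; python3 - <<'E'
from h import *
c=cam("scene"); im=c["image"][130:215,210:325,::-1]; im=np.clip(im*1.2,0,255).astype(np.uint8)
cv2.imwrite("pics/scene5.png",cv2.resize(im,None,fx=6.9,fy=6.9,interpolation=2))
E
```

```text
13.8 loc [-2.64  1.61] z 0.2513 F_h [-9.03  0.6 ] 0.87 T [ 0.57  2.26 -0.04] yaw -12.58 tilt 0.35
```

View pics/scene5.png

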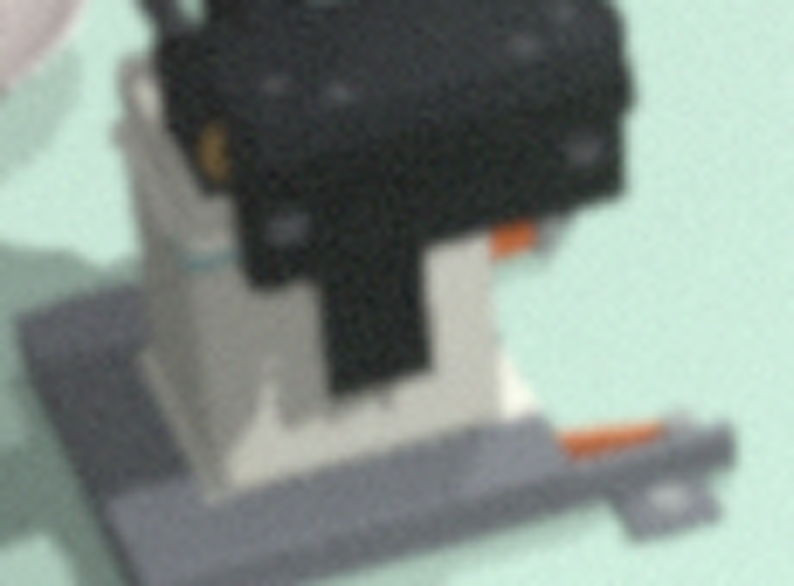

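The near catch at (610,440) still lies along the flange, so it is held open. I keep easing it in.

carry_out(
  plan=[
    [[0.001,0,0],[0,0,0],-1],
    [[0.002,0,0],[0,0,0],-1],
    [[0.002,0,0],[0,0,0],-1],
  ],
)

```text
clock: 14.15
tcp_pos: [0.6458, -0.0655, 0.2514]
eef_rot: [-1.563, 0.178, -0.167]
force: [-9.8, 1.6, 2.1]
grip_width: 0.596
```

```bash
python3 st.py
```

```text
14.15 loc [-2.07  1.61] z 0.25136 F_h [-9.94 -0.55] 2.11 T [ 0.61  2.55 -0.04] yaw -12.58 tilt 0.41
```

carry_out(
  plan=[
    [[0.001,0,0],[0,0,-0.002],-1],
    [[0.002,0,0],[0,0,-0.003],-1],
    [[0.002,0,0],[0,0,-0.003],-1],
  ],
)

```text
clock: 14.45
tcp_pos: [0.6464, -0.0656, 0.2511]
eef_rot: [-1.564, 0.174, -0.171]
force: [-11.0, 2.7, 1.9]
grip_width: 0.597
```

```bash
python3 st.py
```

```text
14.45 loc [-1.48  1.63] z 0.25112 F_h [-11.29   0.29] 1.86 T [0.71 2.71 0.04] yaw -12.57 tilt 0.1
```

carry_out(
  plan=[
    [[0.001,0,0],[0,0,0],-1],
    [[0.002,0,0],[0,0,-0.001],-1],
    [[0.002,0,0],[0,0,-0.001],-1],
  ],
)

```text
clock: 14.75
tcp_pos: [0.6467, -0.0657, 0.2511]
eef_rot: [-1.564, 0.173, -0.171]
force: [-14.0, 2.6, 2.3]
grip_width: 0.599
```

```bash
python3 st.py
```

```text
14.75 loc [-1.17  1.59] z 0.25111 F_h [-14.2   -0.48] 2.28 T [0.77 3.11 0.04] yaw -12.57 tilt 0.09
```

```bash
python3 - <<'E'
from h import *
c=cam("scene"); im=c["image"][150:210,255:330,::-1]; im=np.clip(im*1.2,0,255).astype(np.uint8)
cv2.imwrite("pics/scene6.png",cv2.resize(im,None,fx=10,fy=10,interpolation=2))
E
```

```text
(no output)
```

View pics/scene6.png

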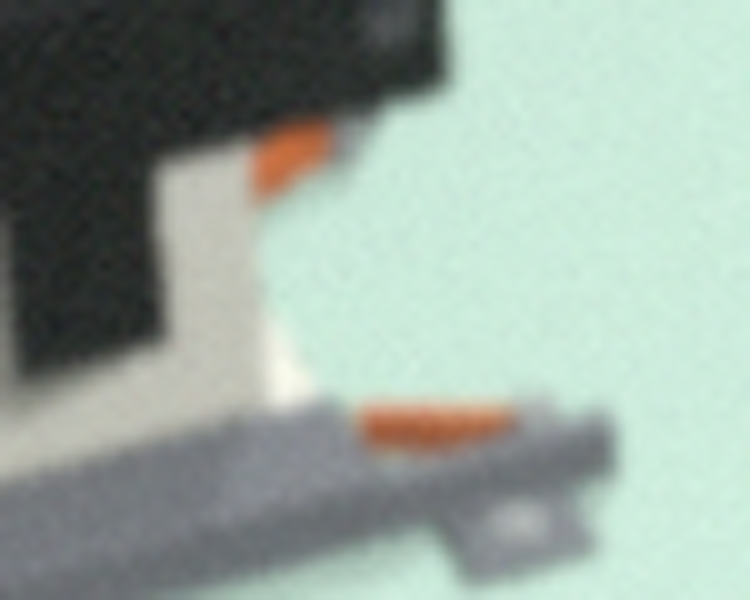

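The near catch at (435,428) has swung back to its rest line. The far one at (290,160) slants inwards again, so both look snapped. I relax the push and see whether the catches hold.

carry_out(
  plan=[
    [[-0.002,0,0],[0,0,0.001],-1],
    [[-0.004,0,0],[0,0,0.002],-1],
    [[-0.006,0,0],[0,0,0.003],-1],
    [[-0.008,0,0],[0,0,0.004],-1],
    [[-0.008,0,0],[0,0,0.004],-1],
  ],
)

```text
clock: 15.3
tcp_pos: [0.6451, -0.0653, 0.2512]
eef_rot: [-1.563, 0.175, -0.169]
force: [-6.7, 1.9, -0.4]
grip_width: 0.592
```

```bash
python3 st.py; cat > oc.py <<'E'
from h import *
c=cam("scene"); hsv=cv2.cvtColor(c["image"],cv2.COLOR_RGB2HSV)
k=((hsv[...,0]<20)&(hsv[...,1]>110)).astype(np.uint8); k[:, :260]=0; k[:,330:]=0; k[:140]=0; k[215:]=0
n,l,s,ce=cv2.connectedComponentsWithStats(k)
for i in range(1,n):
    if s[i,4]>6:
        p=np.argwhere(l==i)[:,::-1]; q=loc(plane(c,p,.2075)); f=np.polyfit(q[:,0],q[:,1],1)
        print(ce[i].round(1),s[i].tolist(),"mean",q.mean(0).round(1),"angle",np.degrees(np.arctan(f[0])).round(1))
E
python3 oc.py
```

```text
15.3 loc [-2.8   1.61] z 0.25122 F_h [-6.97  0.36] -0.4 T [ 0.46  1.66 -0.03] yaw -12.57 tilt 0.21
[284.2 164.1] [282, 162, 6, 6, 28] mean [-54.6 -33. ] angle 30.4
[297.1 192.1] [292, 191, 13, 4, 34] mean [-47.9  39.9] angle -22.7
```

carry_out(
  plan=[
    [[-0.001,0,0],[0,0,0],-1],
    [[-0.003,0,0],[0,0,0],-1],
    [[-0.004,0,0],[0,0,0],-1],
    [[-0.004,0,0],[0,0,0],-1],
  ],
)

```text
clock: 15.75
tcp_pos: [0.6446, -0.0652, 0.2511]
eef_rot: [-1.564, 0.173, -0.172]
force: [-2.7, -0.1, -4.0]
grip_width: 0.598
```

```bash
python3 st.py; python3 oc.py
```

```text
15.75 loc [-3.29  1.6 ] z 0.25114 F_h [-2.63 -0.73] -3.96 T [0.29 0.79 0.05] yaw -12.59 tilt 0.01
[284.1 164.2] [282, 162, 6, 6, 27] mean [-54.4 -32.9] angle 30.4
[297.  192.2] [292, 191, 13, 4, 32] mean [-47.7  40. ] angle -20.0
```

carry_out(
  plan=[
    [[-0.001,0.001,0],[0,0,0],-1],
    [[-0.0015,0.002,0],[0,0,0],-1],
    [[-0.0015,0.002,0],[0,0,0],-1],
  ],
)

```text
clock: 16.1
tcp_pos: [0.6445, -0.0652, 0.251]
eef_rot: [-1.564, 0.171, -0.174]
force: [-1.2, 1.0, -2.8]
grip_width: 0.595
```

```bash
python3 st.py; python3 oc.py
```

```text
16.1 loc [-3.47  1.61] z 0.25101 F_h [-1.42  0.68] -2.84 T [0.21 0.54 0.05] yaw -12.59 tilt 0.1
[284.2 164.3] [282, 162, 6, 6, 26] mean [-54.4 -32.7] angle 30.0
[296.9 192.1] [292, 191, 13, 4, 32] mean [-47.6  39.7] angle -22.6
```

carry_out(
  plan=[
    [[0,0.001,0],[0,0,0],-1],
    [[0,0.001,0],[0,0,0],-0.1],
    [[0,0.001,0],[0,0,0],0.3],
    [[0,0.001,0],[0,0,0],0.6],
    [[0,0.001,0],[0,0,0],0.8],
    [[0,0.001,0],[0,0,0],0.8],
    [[0,0.001,0],[0,0,0],0.8],
    [[0,-0.01,0],[0,0,0],0.8],
    [[0,-0.04,0],[0,0,0],0.8],
    [[0,-0.09,0],[0,0,0],0.8],
    [[0,-0.16,0],[0,0,0],0.8],
    [[0,-0.24,0],[0,0,0],0.8],
    [[-0.1,-0.28,0],[0,0,0],0.8],
    [[-0.2,-0.28,0],[0,0,0],0.8],
    [[-0.28,-0.28,0],[0,0,0],0.8],
    [[-0.28,-0.28,0],[0,0,0],0.8],
    [[-0.28,-0.28,0],[0,0,0],0.8],
  ],
)

```text
clock: 17.85
tcp_pos: [0.5071, -0.0346, 0.3924]
eef_rot: [-1.562, 0.169, -0.175]
force: [0.6, -0.3, 0.4]
grip_width: 0.901
```

```bash
python3 st.py; python3 oc.py; python3 - <<'E'
from h import *
c=cam("scene"); im=c["image"][60:360,130:530,::-1]; im=np.clip(im*1.15,0,255).astype(np.uint8)
cv2.imwrite("pics/scene7.png",cv2.resize(im,None,fx=2,fy=2,interpolation=2))
E
```

```text
17.85 loc [-144.15    1.61] z 0.39238 F_h [ 0.66 -0.18] 0.43 T [-0.   -0.   -0.05] yaw -12.57 tilt 0.22
[284.4 164.2] [282, 162, 6, 6, 23] mean [-54.8 -32.6] angle 32.7
[297.1 192.3] [292, 191, 13, 4, 27] mean [-47.7  40.3] angle -20.3
```

View pics/scene7.png

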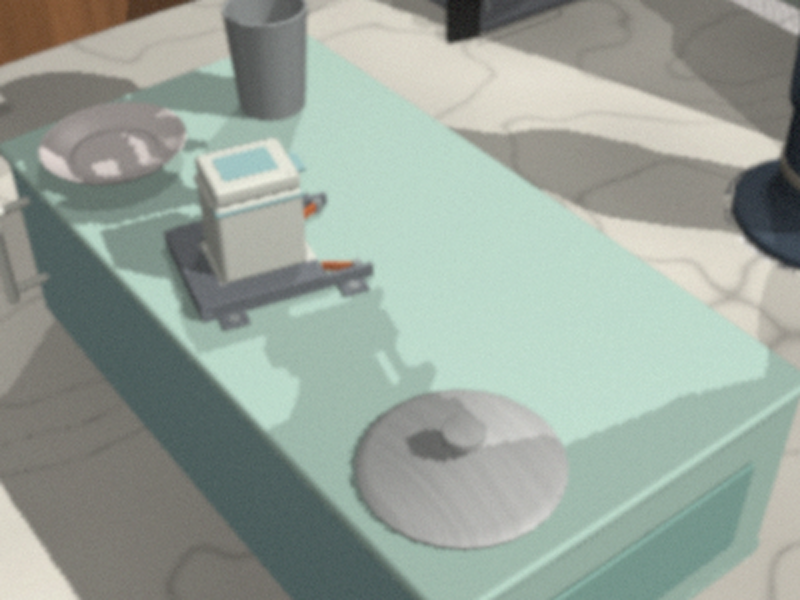

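The tub stands upright in the holder, and the near catch at (338,266) and the far one at (312,208) lie behind the flange. The bystanders have not moved. One last check of both catches from above.

```bash
python3 - <<'E'
from h import *
c=cam("top"); save(c,"top8.png",(310,150,440,270),5); hsv=cv2.cvtColor(c["image"],cv2.COLOR_RGB2HSV)
k=((hsv[...,0]<20)&(hsv[...,1]>130)).astype(np.uint8); k[:,:320]=0;k[:,425:]=0;k[:200]=0;k[270:]=0
n,l,s,ce=cv2.connectedComponentsWithStats(k)
for i in range(1,n):
    if s[i,4]>4: print(ce[i].round(1),s[i].tolist(),loc(plane(c,ce[i],.209)).round(1))
E
```

```text
[346.5 231.9] [343, 227, 9, 11, 22] [[-51.7  35.6]]
[387.2 240.8] [385, 235, 5, 13, 27] [[-52.4 -34.2]]
```

View pics/top8.png

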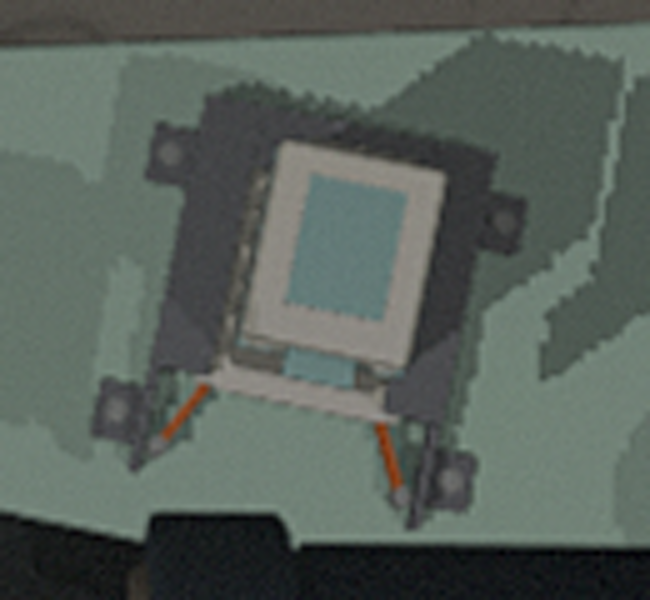

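Both catches, at (185,410) and (390,460), sit behind the flange's rear edge. Their pixel positions match those at rest.

```bash
python3 -c "
from cell import arm
print(arm.close_job())"
```

```text
the job is handed in; nothing more can be done
None
```

The tub is latched in the holder, released and upright, and I handed the job in at about 18 s of robot time.

**What I did:** I gripped the tub across its 52 mm width and stood it in front of the holder's mouth. I slid it in under the lips and eased it against the buffer in steps of about 1 mm or less until both catches snapped. I then unloaded the push, let go and backed the arm clear.

**Last checks:**
- **Catches:** in the top view both sit behind the flange, within about 0.2 px of where they were at rest. The scene view agrees.
- **Holding:** when I backed off the push before letting go, the force fell from 14 N to about 1 N. The tub stayed where it was, so the catches were carrying the buffer.
- **Bystanders:** the tumbler, saucer and pan lid look unmoved by eye; I did not measure them again.

**What disagreed or ran high:**
- **Camera offset:** the scene camera placed the holder about 4 mm further sideways than the top camera did. I settled on an offset in between and used the force readings on the way in.
- **Forces:** as the catches first opened, the push reached 8.5 N, above the expected 1 to 5 N. The tub's nose was pressing on the cabinet at about 8 N then, so I raised it slightly and the push fell back to between 1 and 4 N. The highest push I read was 14 N at the snap.

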